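# Sort two shelving-wheel hubs by weight

### The arm

A 6-joint arm with a two-finger parallel gripper is mounted at the origin on the work surface. World frame = base frame: x ahead of the robot, y to its left, z up, the work surface at z = 0. Lengths are in m, angles in rad, forces in N, time in s.
With the tool pointing down it reaches from about 0.35 to 0.875 m from the base axis. Payload 4.2 kg.
Tool frame: the origin (TCP) lies at the very end of the fingers, on their centre line; the grasp point (between the pads) lies 19 mm behind it; z points along the fingers, y is the line along which they close (so a half turn about z gives the same grasp; the last joint's range is limited). The gripper opens to 85 mm and grips with 20 to 120 N. Pads are 22 mm wide; open, the fingers measure 114 mm over their backs; the gripper's body (76 mm by 85 mm) begins 54 mm behind the grasp point. The pads swing forward as they close: fully open they stand 13 mm farther back than shut.
Start: joints at [1.502, 0.385, 0.008, 0, -1.194, -0.259], TCP at [0.201, 0.592, 0.231] pointing down, gripper open.
Joint ranges: [-3.14, 3.14], [-1.21, 2.06], [-1.07, 1.41], [-3.16, 2.05], [-2.99, -0.16], [-3.1, 3.1]. Speed limits (rad/s): [2.79, 2.79, 3.14, 3.14, 3.14, 3.14].

### API

Orientations are given as a unit quaternion [w, x, y, z].
In Python, from workcell import reach, move_linear, move_joints, command_gripper, pause, solve_ik, read_state, read_camera, IKError, sign_off gives the robot as it stands. Calls block until the motion is done:
- reach(position, orientation): joint-space move of the TCP to a pose.
- move_linear(position, v=0.15, orientation=None): straight line of the TCP; orientation=None keeps the orientation; v is the mean speed in m/s.
- move_joints(angles): joint-space move.
- command_gripper(opening): finger opening in m; the grip force is fixed at half the most; returns when the fingers have stopped.
- pause(seconds).
- solve_ik(position, orientation): joint angles nearest the present ones, or None.
- read_state(): the state.
- read_camera(name): name is "scene" or "top" or "wrist"; returns a dict with "pixels" (480x640x3 uint8, red, green, blue), "fx", "fy", "cx", "cy" (pixels), "R" (3x3) and "t" (3): a world point X has camera coordinates R X + t; the wrist camera has in their place "hand_eye" (4x4, takes a point from camera to tool coordinates, whose origin is the TCP and whose axes are the flange's). Camera axes: x right, y down, z forward; pixel columns grow to the right and rows downward; lengths in m; the calibration is good to about 2 mm. A picture is of the moment at which its call begins: read the wrist's pose just before it. There is no depth.
A pose or a line that the arm cannot do raises IKError and nothing moves.
- sign_off(): hands the job in; it is judged then, once.
The state is a dict: "time_s": time; "qpos": joint angles; "qvel": joint speeds; "tau": joint torques, N m; "ee_pos": TCP position; "tool_rot": TCP orientation; "wrist_force": force on the tool from outside, world axes, zero at the start; "wrist_torque": the same for the moment, N m; "opening": finger opening in m; "gripper_force": force on a finger pad.
Only numpy, scipy, OpenCV 4.12 (cv2) and the standard library are available. Lean on these libraries where they do the work, as an engineer would, in place of code of your own. Each camera call takes 0.05 s, during which the arm holds its last target. There are 200 camera calls.

### The job

On the service bench of the archive's mobile shelving stand two steel wheel hubs that look alike, one solid and one hollow. Lift a hub clear of the bench to judge its weight, then stand the solid (heavy) hub in the square tray and the hollow (light) one in the round dish. Each must end flat on its flange on the floor of its container; set the hubs down, do not drop them.

Things in the scene. Friction and masses are not known exactly. Their poses are not given: they have to be found in the camera images.
- hub_a: one of two look-alike steel hubs, loose, standing on its flange: flange 64 mm across, 12 mm thick; above it a boss 40 mm across, top 50 mm above the underside, dark disc in the top. Grip it by the boss. One hub is solid (620 to 790 g), the other hollow (200 to 300 g); neither name nor place tells which. Origin: centre of the underside; z up the boss
- hub_b: one of two look-alike steel hubs, loose, standing on its flange: flange 64 mm across, 12 mm thick; above it a boss 40 mm across, top 50 mm above the underside, dark disc in the top. Grip it by the boss. One hub is solid (620 to 790 g), the other hollow (200 to 300 g); neither name nor place tells which. Origin: centre of the underside; z up the boss
- square_tray: open square tray of beige-grey sheet metal, fixed to the bench: 150 by 150 mm outside, 30 mm high, walls and floor 4 mm thick, inner floor 4 mm above the bench. Origin: centre of the underside; x and y along its sides, z up
- round_dish: open round dish of the same beige-grey sheet metal, fixed to the bench: 156 mm across outside, 30 mm high, wall and floor 4 mm thick, inner floor 4 mm above the bench. Origin: centre of the underside; z up

How it is judged:
By the outcome, as a careful person would: the job done as asked, in the order asked, and still so for the second after the job is handed in, with the robot touching nothing.
It also fails if it takes over 58 s, if anything falls off the work surface, if the arm or the gripper's body presses on something with over 40 N, if the wrist force passes 120 N, or if a joint passes its speed limit or range.

## Working session

There is one attempt and no reset: what is moved stays moved. The work goes in short steps, each a Python script; the robot and the scene stay as the last script left them, time stands still between calls to the robot, and variables do not carry over. Pictures are saved under pics/ and viewed, at most 10 in all, crops included, and the job is handed in when it is done.

```bash
mkdir -p pics; ls; python3 - <<'E'
from workcell import *
import cv2, numpy as np
for n in ["top","scene"]:
    c=read_camera(n); cv2.imwrite(f"pics/{n}0.png",c["pixels"][:,:,::-1]); print(n,c["fx"],c["cx"],c["cy"],np.round(c["R"],4).tolist(),np.round(c["t"],4).tolist())
s=read_state();print(s["time_s"],s["tool_rot"],s["ee_pos"],s["wrist_force"])
c=read_camera("wrist");print(c["hand_eye"])
E
```

```text
pics
top 493.1128174839571 320.2818647167176 240.35098241621014 [[-0.0253, -0.9997, -0.0028], [-0.9818, 0.0254, -0.1884], [0.1885, -0.002, -0.9821]] [0.0077, 0.5447, 0.8129]
scene 507.6047936619726 324.33123011126077 241.39816260843367 [[-0.23, 0.9731, 0.0115], [0.7434, 0.1833, -0.6432], [-0.628, -0.1394, -0.7656]] [0.1303, -0.3904, 1.2704]
0.1 [ 9.82548528e-04  9.86585932e-01 -1.63239773e-01 -9.79793574e-05] [0.20104922 0.59123228 0.23032529] [-0.07429021  0.06095428  0.66090957]
[[ 1.19752405e-03 -9.51886393e-01 -3.06448789e-01  7.82229012e-02]
 [ 9.99999185e-01  1.27544407e-03 -5.40213537e-05 -3.16308071e-04]
 [ 4.42280483e-04 -3.06448475e-01  9.51887145e-01 -1.42760513e-01]
 [ 0.00000000e+00  0.00000000e+00  0.00000000e+00  1.00000000e+00]]
```

View pics/top0.png

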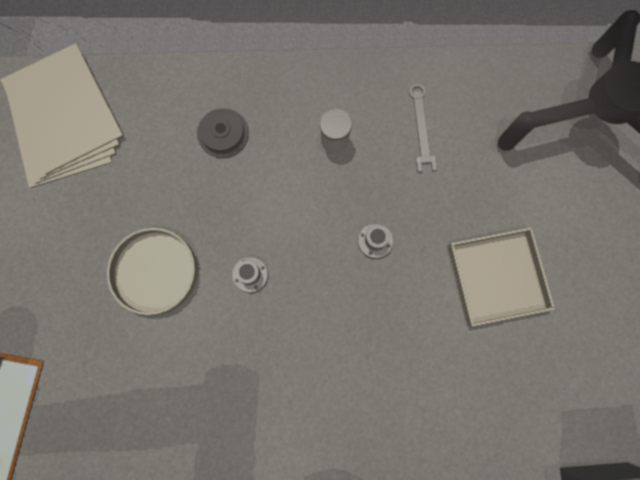

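View pics/scene0.png

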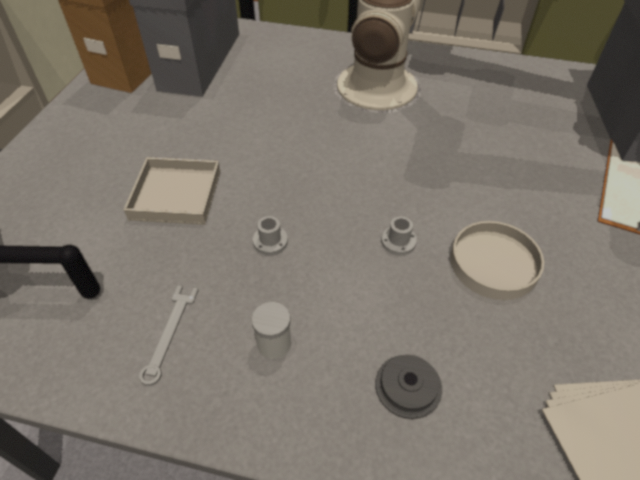

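The top view shows the hubs' dark discs at about (248,272) and (377,238), the dish at (152,271) and the tray at (501,277). In the scene view the same things are at (401,224), (269,224), (498,258) and (175,190). Next I segment and triangulate them.

```bash
cat > h.py <<'E'
import cv2, numpy as np
from workcell import *
def ray(c,p):
    R,t=np.array(c["R"]),np.array(c["t"]); p=np.asarray(p,float).reshape(-1,2)
    d=np.c_[(p[:,0]-c["cx"])/c["fx"],(p[:,1]-c["cy"])/c["fy"],np.ones(len(p))]@R
    return -R.T@t,d
def plane(c,p,z):
    o,d=ray(c,p); return (o+d*((z-o[2])/d[:,2])[:,None])[:,:2]
def tri(c1,p1,c2,p2):
    (o1,a),(o2,b)=ray(c1,p1),ray(c2,p2); a=a[0];b=b[0]
    s=np.linalg.lstsq(np.c_[a,-b],o2-o1,rcond=None)[0]
    q,r=o1+a*s[0],o2+b*s[1]; return (q+r)/2,np.linalg.norm(q-r)
def blob(m,seed):
    n,l,st,ce=cv2.connectedComponentsWithStats(m.astype(np.uint8))
    k=min((i for i in range(1,n) if st[i,4]>20),key=lambda i:np.hypot(*(ce[i]-seed)))
    return l==k,ce[k],st[k,4]
def dark(c,seed,r=11):
    g=cv2.cvtColor(c["pixels"],cv2.COLOR_RGB2GRAY); x,y=seed; m=np.zeros(g.shape,bool)
    w=g[y-r:y+r+1,x-r:x+r+1]; T,_=cv2.threshold(w,0,255,cv2.THRESH_OTSU)
    m[y-r:y+r+1,x-r:x+r+1]=w<min(T,w.min()+25); return blob(m,seed)
E
python3 - <<'E'
from h import *
T,S=read_camera("top"),read_camera("scene")
seeds={"L":((248,272),(401,224)),"R":((377,238),(269,224))}
vis={"T":T["pixels"].copy(),"S":S["pixels"].copy()}
for k,(a,b) in seeds.items():
    m1,p1,n1=dark(T,a);m2,p2,n2=dark(S,b);print(k,p1,n1,p2,n2,*tri(T,p1,S,p2))
    vis["T"][m1]=[255,0,0];vis["S"][m2]=[255,0,0]
for k,(a,b) in {"dish":((152,271),(498,258)),"tray":((501,277),(175,190))}.items():
    res=[]
    for n,c,sd in (("T",T,a),("S",S,b)):
        lab=cv2.cvtColor(c["pixels"],cv2.COLOR_RGB2LAB)
        m=(lab[:,:,2].astype(int)>=134); mm,ce,ar=blob(m,sd)
        ct=max(cv2.findContours(mm.astype(np.uint8),0,1)[0],key=cv2.contourArea); hull=cv2.convexHull(ct)
        cv2.drawContours(vis[n],[hull],-1,(0,255,0),1)
        w=plane(c,hull,0.03 ).astype(np.float32)
        print(k,n,ce,ar,"rim-plane",cv2.minAreaRect(w) if k=="tray" else cv2.minEnclosingCircle(w),lab[sd[1],sd[0]])
        res.append(ce)
    print(k,"tri",*tri(T,res[0],S,res[1]))
print(lab[330,230])
o=[cv2.resize(vis["T"][210:330,90:570],(800,200)),cv2.resize(vis["S"][130:310,100:580],(800,300))]
cv2.imwrite("pics/ov1.png",np.vstack(o)[:,:,::-1])
E
```

```text
L [246.25352113 271.27464789] 142 [401.35643564 223.82178218] 101 [0.49394683 0.12375136 0.04804545] 0.0003991193133560812
R [377.45517241 235.9862069 ] 145 [268.19298246 223.57017544] 114 [ 0.55055864 -0.10710677  0.04822139] 0.00029496165624988624
dish T [151.31667748 271.19613887] 6164 rim-plane ((0.502981960773468, 0.29499882459640503), 0.08178924769163132) [176 126 138]
dish S [531.10526316 226.13157895] 38 rim-plane ((0.4256560206413269, 0.35916030406951904), 0.013592825271189213) [179 130 139]
dish tri [0.49391134 0.3057021  0.08855815] 0.057318374660759765
tray T [500.22431144 276.78363347] 7552 rim-plane ((0.47672349214553833, -0.32328376173973083), (0.15265224874019623, 0.15942785143852234), 9.896507263183594) [170 128 138]
tray S [188.64705882 239.9144385 ] 187 rim-plane ((0.6063113212585449, -0.2357850819826126), (0.07692784070968628, 0.034430939704179764), 31.863149642944336) [177 129 139]
tray tri [ 0.48608345 -0.35185153 -0.1284503 ] 0.05613900406406566
[138 129 134]
```

View pics/ov1.png

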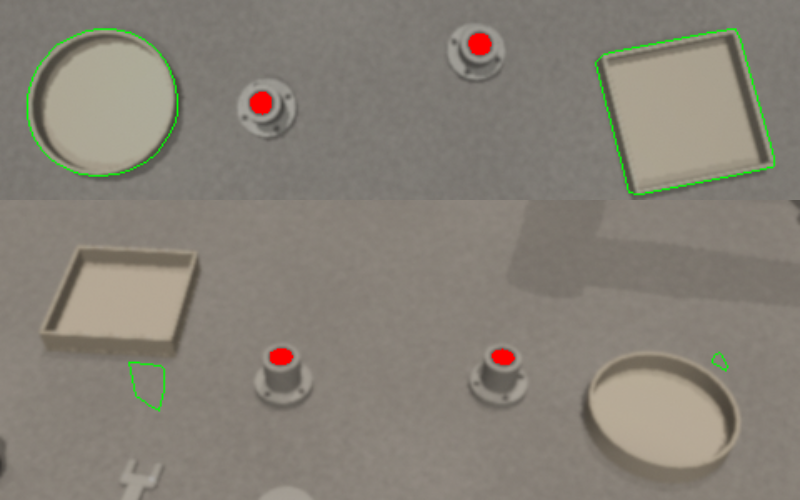

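Both hub discs are cleanly masked (red), and the triangulation gives tops at z 48 mm with 0.4 mm ray gaps, which fits. The scene-view container masks latched onto the wrong blobs, so I redo the containers by their bright floors.

```bash
python3 - <<'E'
from h import *
T,S=read_camera("top"),read_camera("scene")
vis={"T":T["pixels"].copy(),"S":S["pixels"].copy()}
for k,(a,b) in {"dish":((152,271),(498,258)),"tray":((501,277),(175,190))}.items():
    res=[]
    for n,c,sd in (("T",T,a),("S",S,b)):
        g=cv2.GaussianBlur(cv2.cvtColor(c["pixels"],cv2.COLOR_RGB2GRAY),(3,3),0).astype(int)
        m=(g>g[sd[1],sd[0]]-14); mm=cv2.morphologyEx(m.astype(np.uint8),cv2.MORPH_OPEN,np.ones((7,7)));mm,ce,ar=blob(mm,sd)
        ct=max(cv2.findContours(mm.astype(np.uint8),0,1)[0],key=cv2.contourArea); hull=cv2.convexHull(ct)
        cv2.drawContours(vis[n],[hull],-1,(0,255,0),1)
        w=plane(c,hull,0.004).astype(np.float32)
        f=cv2.minAreaRect(w)
        print(k,n,ce,ar,"floor",np.round(f[0],4),np.round(f[1],4),f[2]); 
        mo=cv2.moments(hull); res.append((mo["m10"]/mo["m00"],mo["m01"]/mo["m00"]))
    print(k,"tri",*tri(T,res[0],S,res[1]))
o=[cv2.resize(vis["T"][210:330,90:570],(800,200)),cv2.resize(vis["S"][130:310,100:580],(800,300))]
cv2.imwrite("pics/ov2.png",np.vstack(o)[:,:,::-1])
E
```

```text
dish T [155.41795807 272.93163172] 4388 floor [0.5017 0.2978] [0.1362 0.1326] 88.5426025390625
dish S [494.85271318 260.96434109] 3225 floor [0.4998 0.2973] [0.1227 0.1349] 13.755131721496582
dish tri [0.50121804 0.29827346 0.00275107] 0.0018856207226840484
tray T [497.87984863 278.32412488] 5285 floor [ 0.4759 -0.3287] [0.1315 0.1354] 9.887035369873047
tray S [174.7966489  191.24067022] 2626 floor [ 0.4721 -0.3298] [0.1141 0.1315] 9.817544937133789
tray tri [ 0.47501106 -0.32855669  0.0042723 ] 0.0006232707770739999
```

View pics/ov2.png

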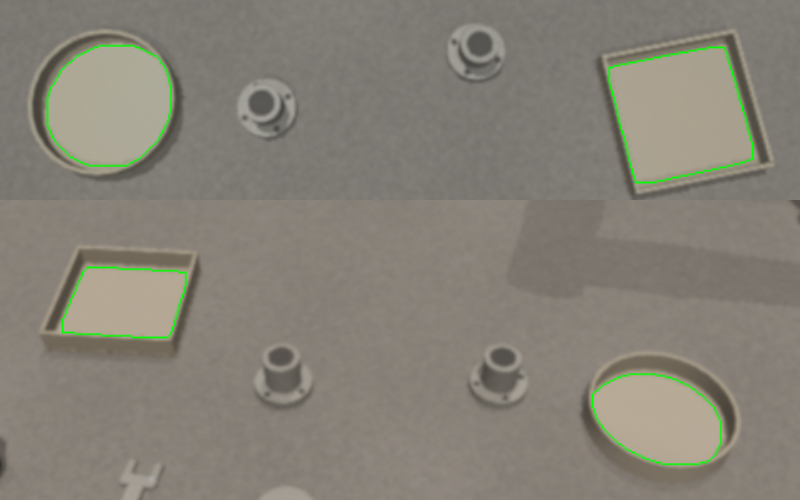

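The floors are now outlined well: dish at (0.502, 0.296) and tray at (0.476, -0.327), with triangulated floor heights of 3 and 4 mm against 4 given. I move to the left hub, grip it and weigh it.

```bash
cat >> h.py <<'E'
HUB={"L":(0.494,0.124),"R":(0.5505,-0.107)}; DISH=(0.502,0.296); TRAY=(0.476,-0.327); G=0.019
def q(xy):
    a=np.arctan2(xy[1],xy[0])-np.pi/2; return [0,np.cos(a/2),np.sin(a/2),0]
def fz(n=4):
    v=[]
    for _ in range(n): pause(0.05); v.append(read_state()["wrist_force"][2])
    return float(np.mean(v))
def say(*x):
    s=read_state(); print(*x,"t",round(s["time_s"],2),"p",np.round(s["ee_pos"],4),"F",np.round(s["wrist_force"],1),"op",round(s["opening"],4),"gf",np.round(s["gripper_force"],1))
def pick(xy):
    reach([*xy,0.11],q(xy)); say("above")
    move_linear([*xy,G],v=0.1); pause(0.1); f0=fz(); say("down")
    command_gripper(0.03); say("gripped")
    move_linear([*xy,0.10],v=0.1); pause(0.3); f1=fz(); say("lifted")
    print("mass g",(f0-f1)/9.81*1000); return f1
def place(xy):
    reach([*xy,0.11],q(xy)); move_linear([*xy,G+0.010],v=0.08); pause(0.2); f=fz(); say("over")
    z=G+0.010
    while z>G-0.001:
        z-=0.001; move_linear([*xy,z],v=0.02)
        d=fz(2)-f
        if d>1.5: break
    say("contact",round(z,4),round(d,2))
def release(xy):
    command_gripper(0.062); say("open"); move_linear([*xy,0.12],v=0.12); say("up")
E
python3 - <<'E'
from h import *
pick(HUB["L"])
E
```

```text
above t 2.38 p [0.4943 0.1249 0.1102] F [-0.2 -0.5 -0.2] op 0.0851 gf 0.0
down t 3.74 p [0.4942 0.1241 0.0194] F [0.2 0.2 0.3] op 0.0854 gf 0.0
gripped t 4.24 p [0.4944 0.1242 0.0194] F [ 0.3 -1.4  3.7] op 0.0379 gf 60.4
lifted t 5.7 p [0.494  0.124  0.0999] F [-0.6  1.2 -6.4] op 0.0377 gf 60.8
mass g 705.2834273663246
```

The left hub weighs 705 g, so it is the solid one and goes to the tray.

```bash
python3 - <<'E'
from h import *
move_linear([*HUB["L"],0.13],v=0.12)
place(TRAY)
c=read_camera("scene"); cv2.imwrite("pics/tray1.png",cv2.resize(c["pixels"][60:300,60:380],(800,600))[:,:,::-1])
E
```

```text
over t 9.32 p [ 0.4761 -0.327   0.0292] F [ 0.1  0.1 -6.8] op 0.0377 gf 61.0
contact 0.023 4.16 t 11.43 p [ 0.4762 -0.3271  0.0234] F [-1.2  1.6 -2.5] op 0.0381 gf 61.2
```

View pics/tray1.png

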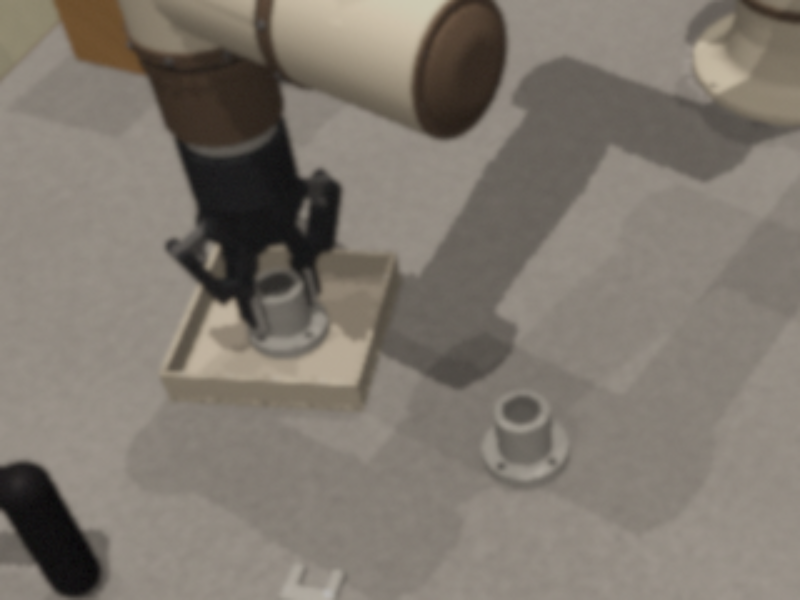

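The hub stands upright on the tray floor between the fingers, at (285,310) in the crop. Contact came at exactly +4 mm, as it should. I release it, then lift and weigh the other hub.

```bash
python3 - <<'E'
from h import *
release(TRAY); command_gripper(0.085)
pick(HUB["R"])
E
```

```text
open t 11.83 p [ 0.4766 -0.3273  0.0235] F [-1.1 -0.3 -1.2] op 0.0621 gf 0.0
up t 12.79 p [ 0.4754 -0.3267  0.1192] F [ 0.1 -0.   0.2] op 0.0621 gf 0.0
above t 14.07 p [ 0.5503 -0.1076  0.11  ] F [0.4 0.1 0.3] op 0.0853 gf 0.0
down t 15.43 p [ 0.5507 -0.1069  0.0195] F [0.4 0.4 0.2] op 0.0851 gf 0.0
gripped t 15.93 p [ 0.5509 -0.107   0.0194] F [-0.8 -1.   2.9] op 0.038 gf 60.3
lifted t 17.38 p [ 0.5505 -0.107   0.0999] F [ 0.2 -0.2 -2.3] op 0.0375 gf 60.3
mass g 250.08336009609022
```

It weighs 250 g, so it is the hollow one and goes to the dish.

```bash
python3 - <<'E'
from h import *
move_linear([*HUB["R"],0.13],v=0.12)
place(DISH)
c=read_camera("scene"); a=cv2.resize(c["pixels"][120:320,380:600],(400,364))
release(DISH); reach([0.35,0.1,0.3],q((0.35,0.1))); pause(0.3); say("away")
T,S=read_camera("top"),read_camera("scene")
cv2.imwrite("pics/end.png",np.vstack([np.hstack([a[:300],cv2.resize(S["pixels"][150:320,380:600],(400,300))]),cv2.resize(T["pixels"][200:340,90:570],(800,233))])[:,:,::-1])
E
```

```text
over t 20.86 p [0.502  0.296  0.0292] F [ 1.2  0.3 -2.3] op 0.0378 gf 60.4
contact 0.023 2.89 t 22.96 p [0.5022 0.2962 0.0234] F [-0.6 -0.5  0.7] op 0.0378 gf 60.6
open t 23.37 p [0.5021 0.296  0.023 ] F [-0.  -0.4  0.8] op 0.062 gf 0.0
up t 24.32 p [0.5015 0.2956 0.1192] F [ 1.3 -0.7  0.2] op 0.062 gf 0.0
away t 25.8 p [0.3503 0.1003 0.2994] F [-0.3  0.6  0.2] op 0.0619 gf 0.0
```

View pics/end.png

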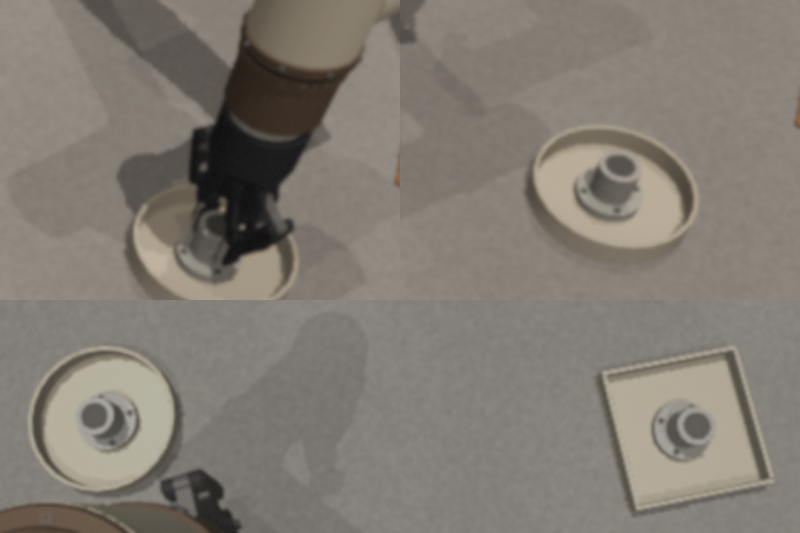

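Both hubs stand centred in their containers: (108,418) in the dish and (685,428) in the tray. I check their top heights before handing in.

```bash
python3 - <<'E'
from h import *
T,S=read_camera("top"),read_camera("scene")
def proj(c,X):
    v=np.array(c["R"])@X+c["t"]; return (int(round(c["fx"]*v[0]/v[2]+c["cx"])),int(round(c["fy"]*v[1]/v[2]+c["cy"])))
for n,xy in (("dish",DISH),("tray",TRAY)):
    X=np.array([*xy,0.054]); _,p,a=dark(T,proj(T,X),10); _,r,b=dark(S,proj(S,X),10); print(n,*tri(T,p,S,r),a,b)
E
```

```text
dish [0.50155423 0.29694595 0.05189168] 0.0006704486256470973 146 119
tray [ 0.47474823 -0.32828     0.05180989] 0.0005462900994453665 165 84
```

Both tops are 4 mm higher than they were on the bench and centred over their containers, so both hubs stand flat.

```bash
python3 -c "
from workcell import *
print(sign_off())"
```

```text
the job is handed in; nothing more can be done
None
```

The solid hub (about 705 g) stands flat in the square tray and the hollow one (about 250 g) stands flat in the round dish; I handed the job in at about 26 s of the 58 s allowed.

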